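Shut the rinse-water valve under the sliding cover

ROBOT

A 6-joint arm with a two-finger parallel gripper is mounted at the origin on a cart in front of the work surface, level with it; the furniture and walls round the work are solid. World frame = base frame: x ahead of the robot, y to its left, z up, the work surface at z = 0. Lengths are in m, angles in rad, forces in N, time in s.
With the tool pointing down it reaches from about 0.225 to 0.875 m from the base axis. Payload 3.4 kg.
Tool frame: the origin (TCP) lies between the finger pads; the fingertips stand 19 mm ahead of it and the grasp point (between the pads) is the TCP; z points along the fingers, y is the line along which they close (so a half turn about z gives the same grasp; the last joint's range is limited). The gripper opens to 85 mm and grips with 20 to 120 N. Pads are 22 mm wide; open, the fingers measure 114 mm over their backs; the gripper's body (76 mm by 85 mm) begins 54 mm behind the grasp point. The pads swing forward as they close: fully open they stand 13 mm farther back than shut.
Start: joints at [1.054, 0.276, 1.505, -0, 1.361, -0.121], TCP at [0.222, 0.531, 0.211] pointing down, gripper open.
Joint ranges: [-2.89, 2.89], [-0.75, 2.08], [0.22, 2.7], [-1.18, 4.32], [0.11, 2.71], [-2.7, 2.7]. Speed limits (rad/s): [2.57, 2.57, 3.14, 3.14, 3.14, 3.14].

INTERFACE

Orientations are given as a unit quaternion [w, x, y, z].
In Python, from rig import get_state, imaging, ticket gives the robot as it stands. The module is installed in compiled form; this text tells all that it offers.
- The arm moves only by the shell command python3 -m inch 'ROWS' [FORCE]. ROWS is JSON, a list of rows, each an object with "claw": the opening, from -1 (shut) to 1 (fully open); "travel": the shift along the world's x, y, z in units of 200 mm (1.0 is 200 mm), a list of three; "turn": the turn about the world's z in units of 180 degrees (1.0 is 180 degrees). A call has 1 to 5 rows; each row is the pose to reach, as a shift and turn from the pose commanded when the call began, turning the shorter way round; what a row does not reach only later rows make up. A row lasts 1/10 s, in which the tool goes at most 50 mm and 8.59 degrees, less where a joint would pass 70% of its speed; a pose out of reach is approached as far as the arm can. A call with a number of a shift or a turn outside -1 to 1 is refused whole. A call with a gripper value outside its range is refused whole. The fingers move at their own pace and stop on an object; FORCE is the grip in N (left out, the last holds). Time passes only in rows, so rows that repeat a pose let the fingers close. It gives the time, the measured TCP pose, the force, the opening and the grip force at its end, in the units of the state.
- get_state(): the state, without advancing time (a new reading comes with each control period).
- imaging.get_image(name): name is "side" or "top" or "wrist"; returns the picture (400x640x3 uint8, red, green, blue); there is no depth.
- imaging.camera_params(name): a dict with "camera_matrix" (3x3 intrinsics, pixels), "k1" (the pictures are not rectified: a ray, as slopes to the right and down, at radius r is drawn at 1 + k1 r^2 times it, then the intrinsics apply), "cam_to_world" (4x4, takes a point from camera to world coordinates); the wrist camera has in their place "T_tool_cam" (4x4, takes a point from camera to tool coordinates, whose origin is the TCP and whose axes are the flange's). Camera axes: x right, y down, z forward; pixel columns grow to the right and rows downward; lengths in m; the calibration is good to about 2 mm. A picture is of the moment at which its call begins: read the wrist's pose just before it. camera_params takes no time and is no camera call.
- ticket.sign_off(): hands the job in; it is judged then, once.
The state is a dict: "clock": time; "qpos": joint angles; "qd": joint speeds; "effort": joint torques, N m; "position": TCP position; "ee_rot": TCP orientation; "contact_force": force on the tool from outside, world axes, zero at the start; "moment": the same for the moment, N m; "width": finger opening in m; "gripper_force": force on a finger pad.
Only numpy, scipy, OpenCV 4.12 (cv2) and the standard library are available. Lean on these libraries where they do the work, as an engineer would, in place of code of your own. Each camera call takes 0.05 s, during which the arm holds its last target. There are 200 camera calls.

TASK

Class is over: with your fingertips push the cover of the grey rinse-water box straight back until it is fully open, then push the handle that ends in a round disc clockwise until it stands square across its pipe, shut. Leave the plain bar handle open and the things round the box where they stand. Only push, and gently: do not grip or lift anything.

Things in the scene. Friction and masses are not known exactly. Their poses are not given: they have to be found in the camera images.
- water_box: Low grey box for two rinse-water valves, fixed to the table, 92 mm deep (its x) by 192 mm wide (its y), walls 4 mm thick and 56 mm high, floor 6 mm thick. Origin: centre of its underside, at table height; x points away from its front (the robot's side) to the back, y to its left, z up. Two rails along its top (66 mm high, outer faces at y = +-98 mm) run on to 139 mm behind the origin. Brass nozzles stick out 16 mm in front, 15 mm above the table.
- cover (a joint): Slide of the grey cover plate (92 x 178 x 5 mm, underside 57.5 mm and top 62.5 mm above the table) that hides both valves. 0 = shut, grows as it slides straight back along the box's +x, end stop at 0.09 m. It starts within 12 mm of shut, needs about 3 N, stays where it is left and cannot be lifted off.
- cover_ridge (a point): Middle of the front face of the upright ridge on the cover, 78 mm above the table; it moves with the cover. The ridge is 90 mm long (along the box's y), 7 mm thick, stands 21 mm above the plate (top 83.5 mm above the table) close to the cover's front edge. Its axes are those of the box; push it along +x.
- disc_valve: Valve whose handle ends in a round disc: the one to shut. Fixed in the box, on the left or the right (they change places). Origin: on the handle's turning axis, at the box floor, 6 mm above the table; it stands 24 mm behind the middle of the box and 40 mm left or 36 mm right of it. Axes as the box's. A brass pipe, top 22 mm above the table, runs forward from it under the handle.
- disc_handle (a joint): Angle of the disc handle, a steel bar 9 mm wide with an upright round disc of 23 mm diameter centred 36 mm from the turning axis; it reaches from 32 to 52 mm above the table. 0 = fully open: the handle points to the front of the box (-x), in line with its pipe. It grows clockwise seen from above; 1.57 = shut: the handle points to the box's left (+y), square across the pipe; end stop at 1.66. Starts at 0 to 0.2, needs about 2.5 N at the disc, and stays where it is left.
- disc_handle_end (a point): Centre of the disc on the disc handle, 42 mm above the table, 36 mm from the turning axis; moves with the handle.
- plain_valve: The other valve, whose handle is a plain straight bar without a disc. Origin, place and axes as for the disc valve, on the other side of the box. It is to stay open.
- plain_handle (a joint): Angle of the plain bar handle (9 mm wide, ends square 47.5 mm from its turning axis, 32 to 50 mm above the table); values as for the disc handle; starts at 0 to 0.2.
- plain_handle_end (a point): Point on the plain bar 36 mm from its turning axis, 42 mm above the table.
- stone_seal: Bystander: grey-green square stone seal standing upright to the left of the box, 24 x 24 x 55 mm; origin at the centre of its underside.
- spare_rest: Bystander: small white brush rest with peaks, 20 x 64 x 19 mm, on the writing mat well to the left of the box; origin at the centre of its underside.
- brown_seal: Bystander: brown seal with a domed top standing near the table's front edge, right of the box, 20 x 20 x 54 mm; origin at the centre of its underside.
- tape: Bystander: roll of masking tape lying in front of the paper trimmer, near the table edge, 82 x 82 x 18 mm; origin at the centre of its underside.

How it is judged:
By the outcome, as a careful person would: the job done as asked, in the order asked, and still so for the second after the job is handed in, with the robot touching nothing.
It also fails if it takes over 45 s, if anything falls off the work surface, if the arm or the gripper's body presses on something with over 40 N, if the wrist force passes 120 N, or if a joint passes its speed limit or range.

## Working session

There is one attempt and no reset: what is moved stays moved. The work goes in short steps, Python scripts to look and compute and a shell command to move; the robot and the scene stay as the last step left them, time stands still between calls to the robot, and variables do not carry over. Pictures are saved under pics/ and viewed, at most 10 in all, crops included, and the job is handed in when it is done.

```bash
mkdir -p pics; python3 - <<'E'
from rig import get_state, imaging
import cv2
s=get_state();print(s)
for n in("top","side"):
    im=imaging.get_image(n);cv2.imwrite(f"pics/{n}0.png",im[:,:,::-1])
    p=imaging.camera_params(n);print(n,p)
print(imaging.camera_params("wrist"))
E
```

```text
{'clock': 0.0, 'qpos': array([ 1.05399558e+00,  2.76575604e-01,  1.50614180e+00, -1.31897068e-05,
        1.36068055e+00, -1.20966710e-01]), 'qd': array([ 0.00027436, -0.00095097,  0.00085153, -0.00067445,  0.0022715 ,
        0.00016866]), 'effort': array([-2.27109849e-03, -4.16761100e+01, -2.45807111e+01, -3.46591014e-04,
        1.10049875e-02,  1.31077570e-05]), 'position': array([0.22141804, 0.53004696, 0.21014734]), 'ee_rot': array([-2.76864357e-04,  1.96626005e-01,  9.80478148e-01, -8.59168320e-04]), 'contact_force': array([-0.30168259, -0.0651517 ,  0.60232819]), 'moment': array([ 0.01326513, -0.02190847, -0.02539906]), 'gripper_force': 0.0, 'width': 0.08553535808663615}
top {'camera_matrix': array([[445.96461296,   0.        , 318.00762937],
       [  0.        , 445.96461296, 207.41551139],
       [  0.        ,   0.        ,   1.        ]]), 'k1': -0.11682135036761698, 'cam_to_world': array([[ 0.01183938, -0.99832419,  0.05664485,  0.48633012],
       [-0.99975507, -0.010759  ,  0.01933996,  0.14048469],
       [-0.01869811, -0.05685995, -0.99820706,  1.13076656],
       [
[... 380 characters left out ...]
369,  1.03916163],
       [-0.02420924, -0.92331671, -0.38327558,  0.44755498],
       [ 0.        ,  0.        ,  0.        ,  1.        ]])}
{'camera_matrix': array([[303.90572075,   0.        , 321.39393984],
       [  0.        , 303.90572075, 190.76193373],
       [  0.        ,   0.        ,   1.        ]]), 'k1': -0.020172485124775576, 'T_tool_cam': array([[-2.75438213e-04, -9.46114369e-01, -3.23832557e-01,
         8.35183551e-02],
       [ 9.99999945e-01, -3.20700771e-04,  8.64070316e-05,
        -1.20682806e-03],
       [-1.85604285e-04, -3.23832516e-01,  9.46114405e-01,
        -1.62832521e-01],
       [ 0.00000000e+00,  0.00000000e+00,  0.00000000e+00,
         1.00000000e+00]])}
```

View pics/top0.png

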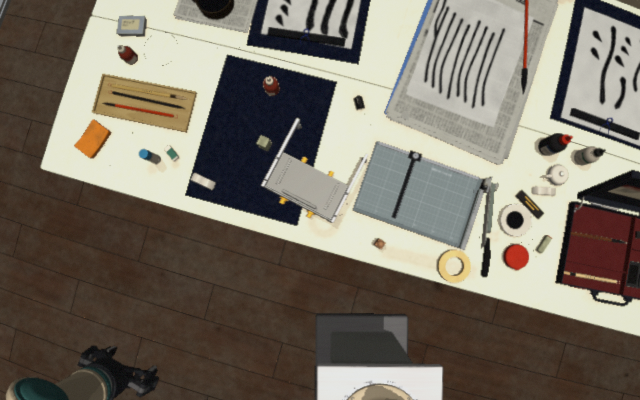

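View pics/side0.png

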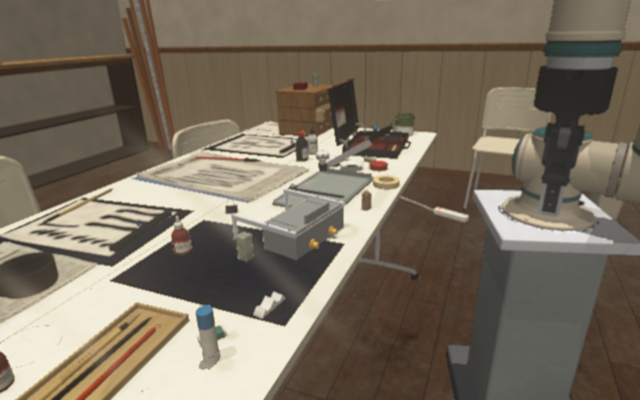

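View crop.

```bash
cat > h.py <<'E'
import numpy as np, cv2
from rig import get_state, imaging
from scipy.spatial.transform import Rotation as R
def cam(n):
    p=imaging.camera_params(n)
    if n=="wrist":
        s=get_state();T=np.eye(4);w,x,y,z=s["ee_rot"];T[:3,:3]=R.from_quat([x,y,z,w]).as_matrix();T[:3,3]=s["position"]
        M=T@p["T_tool_cam"]
    else: M=p["cam_to_world"]
    return p["camera_matrix"],p["k1"],M
def ray(c,uv):
    K,k,M=c
    n=cv2.undistortPoints(np.array([[uv]],float),K,np.array([k,0,0,0.]))[0,0]
    return M[:3,3],M[:3,:3]@np.array([n[0],n[1],1])
def on(c,uv,z):
    o,d=ray(c,uv);return o+d*(z-o[2])/d[2]
def proj(c,P):
    K,k,M=c;q=(np.atleast_2d(P)-M[:3,3])@M[:3,:3]
    return cv2.projectPoints(q,np.zeros(3),np.zeros(3),K,np.array([k,0,0,0.]))[0][:,0]
E
python3 - <<'E'
import cv2
im=cv2.imread("pics/top0.png")[105:235,245:385]
cv2.imwrite("pics/topc.png",cv2.resize(im,None,fx=4.5,fy=4.5,interpolation=cv2.INTER_CUBIC))
E
```

```text
(no output)
```

View pics/topc.png

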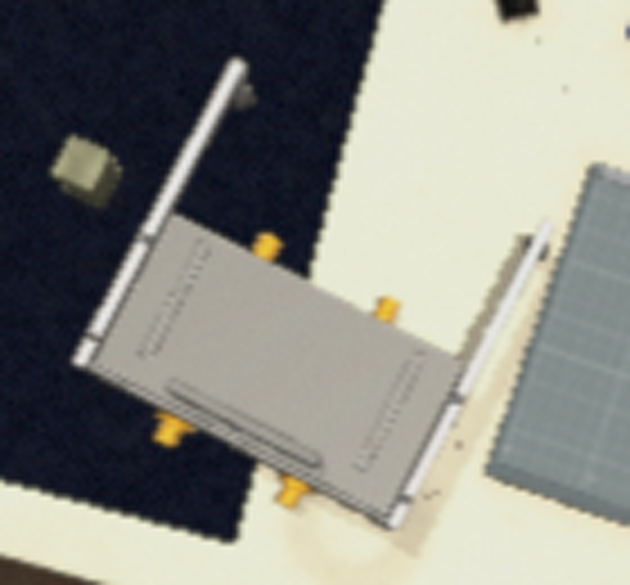

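The crop shows the cover shut, its ridge near the front edge from crop (170,380) to (320,462), and the rails from (75,362) to (232,58) and from (400,527) to (550,222). The nozzles are at (170,428) and (292,490).

```bash
python3 - <<'E'
from h import *
c=cam("top")
f=lambda u,v,z:on(c,(245+(u+.5)/4.5-.5,105+(v+.5)/4.5-.5),z)
fl,rl,fr,rr=[f(*p,.066) for p in[(74,362),(230,58),(400,527),(552,222)]]
print(fl,rl,fr,rr)
n=np.linalg.norm
print("width",n(fl-fr),n(rl-rr),"len",n(fl-rl),n(fr-rr))
y=(fl-fr)+(rl-rr);x=(rl-fl)+(rr-fr)
print("yaw",np.degrees([np.arctan2(x[1],x[0]),np.arctan2(-y[0],y[1])]))
a=(np.arctan2(x[1],x[0])+np.arctan2(-y[0],y[1]))/2
C=(fl+rl+fr+rr)/4; ex=np.array([np.cos(a),np.sin(a),0]);ey=np.array([-ex[1],ex[0],0])
L=(n(fl-rl)+n(fr-rr))/2
O=C-ex*(.139-(.139+.046)/2);O[2]=0
print("O",O,np.degrees(a))
for nm,p,z in[("ridgeL",(168,381),.0835),("ridgeR",(322,464),.0835),("nozL",(170,435),.02),("nozR",(292,495),.02),("seal",(87,163),.055)]:
    P=f(*p,z);print(nm,P,(P-O)@ex,(P-O)@ey)
E
```

```text
[0.59923968 0.29901345 0.066     ] [0.76540441 0.21797028 0.066     ] [0.51295379 0.1237315  0.066     ] [0.67714328 0.04384599 0.066     ]
width 0.19536893096233762 0.19521602967531873 len 0.18487485334493328 0.1825921242271245
yaw [-25.97255553 -26.54457074]
O [0.59698378 0.19171296 0.        ] -26.258563133509096
ridgeL [0.58778164 0.246542   0.0835    ] -0.03251014920950695 0.04509980823786072
ridgeR [0.54498955 0.16509822 0.0835    ] -0.034853800114291865 -0.04687170477842767
nozL [0.56378689 0.25134503 0.02      ] -0.056153778511916747 0.03879137573983142
nozR [0.53116028 0.18301279 0.02      ] -0.05518179922485875 -0.03692418201480724
seal [0.70957185 0.29593494 0.055     ] 0.0548595521833122 0.14327848449776617
```

```bash
python3 -m inch '[{"claw":-1,"travel":[0.15,-0.15,0],"turn":0},{"claw":-1,"travel":[0.3,-0.3,0],"turn":0},{"claw":-1,"travel":[0.46,-0.46,0],"turn":-0.01},{"claw":-1,"travel":[0.62,-0.62,0],"turn":-0.02},{"claw":-1,"travel":[0.77,-0.76,0],"turn":-0.02}]' 20
python3 -m inch '[{"claw":-1,"travel":[0.15,-0.15,0],"turn":0},{"claw":-1,"travel":[0.3,-0.3,0],"turn":0},{"claw":-1,"travel":[0.46,-0.46,0],"turn":0},{"claw":-1,"travel":[0.62,-0.62,0],"turn":0},{"claw":-1,"travel":[0.72,-0.72,0],"turn":0}]'
python3 -m inch '[{"claw":-1,"travel":[0,0,0],"turn":0},{"claw":-1,"travel":[0,0,0],"turn":0}]'
python3 - <<'E'
from h import *
c=cam("wrist");im=imaging.get_image("wrist")
cv2.imwrite("pics/w1.png",im[:,:,::-1])
s=get_state();print(s["position"],s["width"],s["ee_rot"],s["contact_force"])
O=np.array([.597,.1917,0]);a=np.radians(-26.2);ex=np.array([np.cos(a),np.sin(a),0]);ey=np.array([-ex[1],ex[0],0])
for p in [(-.046,.098,.066),(-.046,-.098,.066),(-.035,.045,.0835),(-.035,-.045,.0835)]:
    print(p,proj(c,O+ex*p[0]+ey*p[1]+[0,0,p[2]]))
E
```

```text
clock: 0.6
position: [0.3765, 0.3768, 0.2107]
ee_rot: [-0.0, 0.228, 0.974, -0.0]
contact_force: [0.8, 0.3, 1.0]
width: 0.0123
gripper_force: 0.0
clock: 1.1
position: [0.5216, 0.232, 0.2105]
ee_rot: [0.0, 0.228, 0.974, -0.0]
contact_force: [-0.6, 0.7, 0.4]
width: 0.0
gripper_force: 0.0
clock: 1.3
position: [0.5195, 0.2342, 0.2104]
ee_rot: [-0.001, 0.228, 0.974, -0.0]
contact_force: [-1.3, 0.3, 0.1]
width: 0.0
gripper_force: 0.0
[0.51890152 0.23482486 0.21055658] -4.874610173613842e-05 [-8.60815125e-04  2.27445113e-01  9.73790521e-01  5.77819327e-06] [-1.26579386 -0.59773052 -0.39947398]
(-0.046, 0.098, 0.066) [[408.85035532 208.62397357]]
(-0.046, -0.098, 0.066) [[229.44282536 209.14379937]]
(-0.035, 0.045, 0.0835) [[361.97162879 224.83854165]]
(-0.035, -0.045, 0.0835) [[276.11961639 225.07963748]]
```

View pics/w1.png

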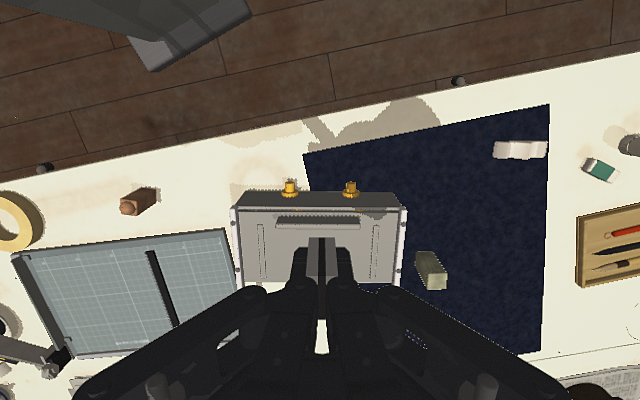

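The wrist view shows the box front corners at about (233,207) and (405,207) and the ridge at (276–360, 220), within a few pixels of the prediction. The closed fingertips are in front of the ridge. I'll descend there.

```bash
python3 -m inch '[{"claw":-1,"travel":[0,0,-0.15],"turn":0},{"claw":-1,"travel":[-0.01,-0.02,-0.3],"turn":0},{"claw":-1,"travel":[-0.01,-0.02,-0.45],"turn":0},{"claw":-1,"travel":[-0.01,-0.02,-0.6],"turn":0},{"claw":-1,"travel":[-0.01,-0.02,-0.61],"turn":0}]'
python3 -m inch '[{"claw":-1,"travel":[0.036,-0.018,0],"turn":0},{"claw":-1,"travel":[0.072,-0.035,0],"turn":0},{"claw":-1,"travel":[0.108,-0.053,0],"turn":0},{"claw":-1,"travel":[0.144,-0.071,0],"turn":0},{"claw":-1,"travel":[0.18,-0.089,0],"turn":0}]'
```

```text
clock: 1.85
position: [0.5133, 0.2308, 0.0855]
ee_rot: [-0.004, 0.226, 0.974, -0.002]
contact_force: [-1.1, 0.8, 0.7]
width: 0.0
gripper_force: 0.0
clock: 2.35
position: [0.5551, 0.2124, 0.0899]
ee_rot: [0.001, 0.228, 0.974, 0.0]
contact_force: [-0.6, -0.7, 0.2]
width: -0.0001
gripper_force: 0.0
```

```bash
python3 -m inch '[{"claw":-1,"travel":[0.022,-0.011,0],"turn":0},{"claw":-1,"travel":[0.045,-0.022,0],"turn":0},{"claw":-1,"travel":[0.067,-0.033,0],"turn":0},{"claw":-1,"travel":[0.09,-0.044,0],"turn":0},{"claw":-1,"travel":[0.112,-0.055,0],"turn":0}]'
python3 -m inch '[{"claw":-1,"travel":[0.022,-0.011,0],"turn":0},{"claw":-1,"travel":[0.045,-0.022,0],"turn":0},{"claw":-1,"travel":[0.067,-0.033,0],"turn":0},{"claw":-1,"travel":[0.09,-0.044,0],"turn":0},{"claw":-1,"travel":[0.112,-0.055,0],"turn":0}]'
```

```text
clock: 2.85
position: [0.5764, 0.2016, 0.089]
ee_rot: [-0.0, 0.227, 0.974, 0.0]
contact_force: [-0.8, 0.0, 0.0]
width: 0.0001
gripper_force: 0.0
clock: 3.35
position: [0.5989, 0.1906, 0.089]
ee_rot: [0.0, 0.227, 0.974, 0.0]
contact_force: [0.7, 0.2, -0.2]
width: 0.0002
gripper_force: 0.0
```

```bash
python3 - <<'E'
from h import *
im=imaging.get_image("wrist")
t=imaging.get_image("side")
a=im[80:360,160:480,::-1];b=t[150:290,200:360,::-1]
cv2.imwrite("pics/w2.png",np.hstack([cv2.resize(a,(400,350)),cv2.resize(b,(400,350),interpolation=cv2.INTER_CUBIC)]))
E
```

```text
(no output)
```

View pics/w2.png

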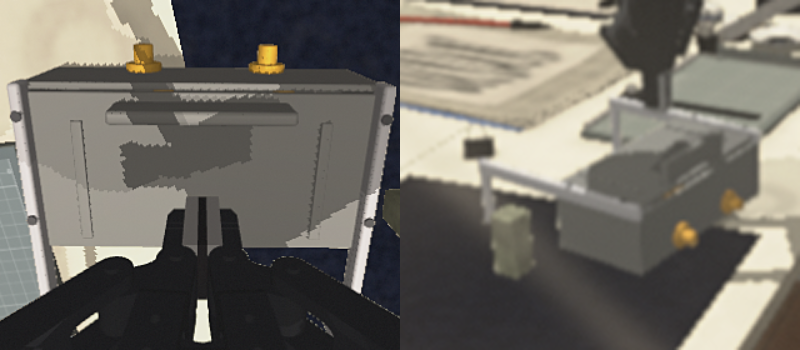

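The cover has not moved: the ridge is still near the front edge, at crop (107–298, 113), and the fingers appear beyond it. I'll check where the fingertip really is.

```bash
python3 - <<'E'
from h import *
c=cam("wrist");s=get_state();P=s["position"];print(P,s["width"])
f=lambda p:(160+p[0]*.8,80+p[1]*.8)
for d in(0,.019,-.02,-.05):print(d,proj(c,P-[0,0,d]))
O=np.array([.597,.1917,0]);a=np.radians(-26.2);ex=np.array([np.cos(a),np.sin(a),0]);ey=np.array([-ex[1],ex[0],0])
for p,z in(((28,84),.066),((375,84),.066),((107,102),.0835),((298,102),.0835),((30,245),.0575),((350,245),.0575)):
    Q=on(c,f(p),z)-O;print(p,Q@ex,Q@ey)
for p in [(-.046,.098,.066),(-.046,-.098,.066),(-.035,.045,.0835),(-.035,-.045,.0835),(.046,0,.0625)]:
    q=proj(c,O+ex*p[0]+ey*p[1]+[0,0,p[2]])[0];print(p,q,(q-[160,80])/.8)
E
```

```text
[0.59932677 0.19043034 0.08902183] 0.00024022422615560803
0 [[323.41838724 234.74083577]]
0.019 [[323.21890958 221.37118636]]
-0.02 [[323.67573847 252.00000901]]
-0.05 [[324.19647492 286.96005758]]
(28, 84) -0.04586602549117301 -0.08719101873150127
(375, 84) -0.045478552766273043 0.08459235600566804
(107, 102) -0.0407723303690754 -0.04423794795039045
(298, 102) -0.04057519100733919 0.042495379507675714
(30, 245) 0.053298673595193434 -0.10478625462417297
(350, 245) 0.05370834822213195 0.0877775595340608
(-0.046, 0.098, 0.066) [481.5710827  146.37950161] [401.96385337  82.97437701]
(-0.046, -0.098, 0.066) [165.0726399  147.07431926] [ 6.34079988 83.84289907]
(-0.035, 0.045, 0.0835) [401.98504695 171.08640116] [302.48130869 113.85800144]
(-0.035, -0.045, 0.0835) [245.10168373 171.43240802] [106.37710467 114.29051003]
(0.046, 0, 0.0625) [323.31737436 271.53855139] [204.14671795 239.42318923]
```

```bash
python3 - <<'E'
from h import *
s=get_state();P=s["position"]
c=cam("side")
for d in(.019,0,-.02,-.05): print(d,proj(c,P-[0,0,d]))
im=imaging.get_image("side")[:,:,::-1]
cv2.imwrite("pics/s3.png",cv2.resize(im[140:260,240:380],None,fx=5,fy=5,interpolation=cv2.INTER_NEAREST))
E
```

```text
0.019 [[303.61686118 210.16061052]]
0 [[303.27529385 202.48995589]]
-0.02 [[302.91000626 194.28535692]]
-0.05 [[302.35072238 181.72096361]]
```

View pics/s3.png

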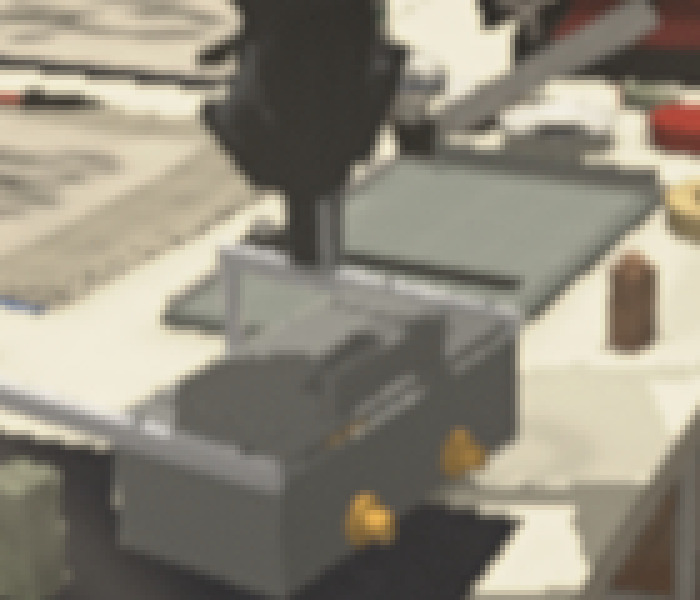

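Tip seen at side pixel (303,192). Both the side and wrist views put the visible fingertip about 24 mm above the reported TCP, not 19 mm below, so it passed over the ridge. I'll back out, go lower in front of the box and check again.

```bash
python3 -m inch '[{"claw":-1,"travel":[-0.1,0.05,0],"turn":0},{"claw":-1,"travel":[-0.2,0.1,0],"turn":0},{"claw":-1,"travel":[-0.3,0.15,0],"turn":0},{"claw":-1,"travel":[-0.39,0.192,0],"turn":0},{"claw":-1,"travel":[-0.39,0.192,0],"turn":0}]'
python3 -m inch '[{"claw":-1,"travel":[0,0,-0.05],"turn":0},{"claw":-1,"travel":[0,0,-0.1],"turn":0},{"claw":-1,"travel":[0,0,-0.15],"turn":0},{"claw":-1,"travel":[0,0,-0.2],"turn":0},{"claw":-1,"travel":[0,0,-0.2],"turn":0}]'
python3 - <<'E'
from h import *
s=get_state();P=s["position"];print(P,s["contact_force"])
a=imaging.get_image("side")[130:270,260:400,::-1];b=imaging.get_image("wrist")[60:340,180:460,::-1]
cv2.imwrite("pics/s4.png",np.hstack([cv2.resize(a,(420,420),interpolation=cv2.INTER_CUBIC),cv2.resize(b,(380,420))[:,:380]]))
print(proj(cam("side"),P),proj(cam("wrist"),P))
E
```

```text
clock: 4.0
position: [0.5175, 0.23, 0.089]
ee_rot: [-0.001, 0.226, 0.974, -0.0]
contact_force: [0.2, -0.7, -0.4]
width: 0.0002
gripper_force: 0.0
clock: 4.5
position: [0.5194, 0.2284, 0.0467]
ee_rot: [-0.002, 0.228, 0.974, -0.001]
contact_force: [-0.4, -0.0, 0.6]
width: -0.0003
gripper_force: 0.0
[0.51940044 0.22842414 0.04670977] [-0.44737593 -0.03595     0.63131613]
[[336.96850232 227.91052862]] [[321.89078229 232.3615115 ]]
```

View pics/s4.png

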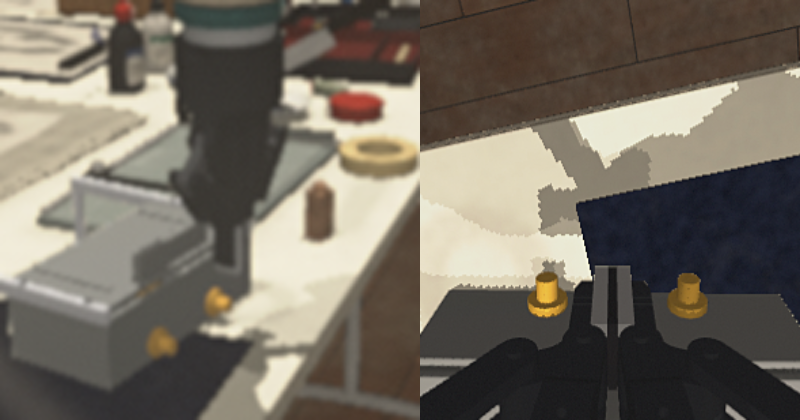

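The finger ends at about (337,218) in the side view. That is again about 23 mm above the TCP, so the tip is near z = 0.070, which is ridge height. I'll advance gently.

```bash
python3 -m inch '[{"claw":-1,"travel":[0.027,-0.013,0],"turn":0},{"claw":-1,"travel":[0.054,-0.026,0],"turn":0},{"claw":-1,"travel":[0.08,-0.039,0],"turn":0},{"claw":-1,"travel":[0.107,-0.052,0],"turn":0},{"claw":-1,"travel":[0.112,-0.055,0],"turn":0}]'
python3 -m inch '[{"claw":-1,"travel":[0.009,-0.0045,0],"turn":0},{"claw":-1,"travel":[0.018,-0.009,0],"turn":0},{"claw":-1,"travel":[0.027,-0.0135,0],"turn":0},{"claw":-1,"travel":[0.036,-0.018,0],"turn":0},{"claw":-1,"travel":[0.045,-0.022,0],"turn":0}]'
```

```text
clock: 5.1
position: [0.5441, 0.2178, 0.0492]
ee_rot: [0.001, 0.228, 0.974, 0.0]
contact_force: [-0.1, 0.1, -1.1]
width: -0.0002
gripper_force: 0.0
clock: 5.6
position: [0.552, 0.2138, 0.049]
ee_rot: [-0.0, 0.227, 0.974, 0.0]
contact_force: [-0.1, -0.2, -0.5]
width: 0.0002
gripper_force: 0.0
```

```bash
python3 -m inch '[{"claw":-1,"travel":[0.009,-0.0045,0],"turn":0},{"claw":-1,"travel":[0.018,-0.009,0],"turn":0},{"claw":-1,"travel":[0.027,-0.0135,0],"turn":0},{"claw":-1,"travel":[0.036,-0.018,0],"turn":0},{"claw":-1,"travel":[0.045,-0.022,0],"turn":0}]'
python3 -m inch '[{"claw":-1,"travel":[0.009,-0.0045,0],"turn":0},{"claw":-1,"travel":[0.018,-0.009,0],"turn":0},{"claw":-1,"travel":[0.027,-0.0135,0],"turn":0},{"claw":-1,"travel":[0.036,-0.018,0],"turn":0},{"claw":-1,"travel":[0.045,-0.022,0],"turn":0}]'
```

```text
clock: 6.1
position: [0.5606, 0.2094, 0.049]
ee_rot: [-0.0, 0.227, 0.974, -0.0]
contact_force: [-2.1, 0.7, 2.1]
width: 0.0004
gripper_force: 1.3
clock: 6.6
position: [0.5699, 0.2047, 0.049]
ee_rot: [-0.0, 0.227, 0.974, -0.0]
contact_force: [-2.5, 0.8, 1.7]
width: 0.0002
gripper_force: 1.3
```

Pushing at about 3 N, so the cover is moving.

```bash
for i in 1; do :; done
python3 -m inch '[{"claw":-1,"travel":[0.022,-0.011,0],"turn":0},{"claw":-1,"travel":[0.045,-0.022,0],"turn":0},{"claw":-1,"travel":[0.067,-0.033,0],"turn":0},{"claw":-1,"travel":[0.09,-0.044,0],"turn":0},{"claw":-1,"travel":[0.112,-0.055,0],"turn":0}]'
python3 -m inch '[{"claw":-1,"travel":[0.022,-0.011,0],"turn":0},{"claw":-1,"travel":[0.045,-0.022,0],"turn":0},{"claw":-1,"travel":[0.067,-0.033,0],"turn":0},{"claw":-1,"travel":[0.09,-0.044,0],"turn":0},{"claw":-1,"travel":[0.108,-0.053,0],"turn":0}]'
python3 - <<'E'
from h import *
cv2.imwrite("pics/w5.png",imaging.get_image("wrist")[:,:,::-1]);s=get_state()
O=np.array([.597,.1917,0]);a=np.radians(-26.2);ex=np.array([np.cos(a),np.sin(a),0]);ey=np.array([-ex[1],ex[0],0])
print((s["position"]-O)@ex,(s["position"]-O)@ey,s["contact_force"])
E
```

```text
clock: 7.1
position: [0.5926, 0.1935, 0.0489]
ee_rot: [-0.0, 0.227, 0.974, -0.0]
contact_force: [-2.7, -0.3, 1.5]
width: -0.0001
gripper_force: 1.3
clock: 7.6
position: [0.6142, 0.183, 0.0488]
ee_rot: [-0.0, 0.227, 0.974, -0.0]
contact_force: [-3.0, -1.7, 0.3]
width: 0.0
gripper_force: 1.3
0.02007854409132944 -1.5355848185552926e-05 [-1.81929819 -0.73992533  0.71257109]
```

View pics/w5.png

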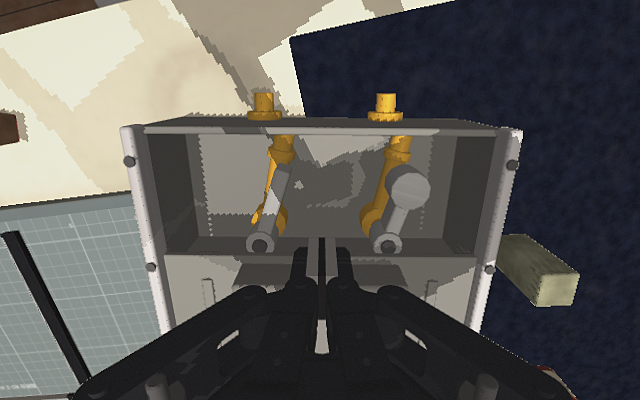

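The view shows the open box. The disc handle is on the box's left: disc at (408,187), axis at (385,243). The plain bar is on the right at (270,195). I'll continue to the end stop.

```bash
python3 -m inch '[{"claw":-1,"travel":[0.016,-0.008,0],"turn":0},{"claw":-1,"travel":[0.032,-0.016,0],"turn":0},{"claw":-1,"travel":[0.048,-0.024,0],"turn":0},{"claw":-1,"travel":[0.063,-0.031,0],"turn":0},{"claw":-1,"travel":[0.063,-0.031,0],"turn":0}]'
python3 -m inch '[{"claw":-1,"travel":[0.009,-0.0045,0],"turn":0},{"claw":-1,"travel":[0.018,-0.009,0],"turn":0},{"claw":-1,"travel":[0.027,-0.0135,0],"turn":0}]'
python3 - <<'E'
from h import *
c=cam("wrist");im=imaging.get_image("wrist");s=get_state()
np.save("w6.npy",im)
O=np.array([.597,.1917,0]);a=np.radians(-26.2);ex=np.array([np.cos(a),np.sin(a),0]);ey=np.array([-ex[1],ex[0],0])
print((s["position"]-O)@ex,(s["position"]-O)@ey,s["contact_force"])
print("front edge px if at .044/.040/.036",[proj(c,O+ex*x+ey*.02+[0,0,.0625])[0].round(1) for x in(.044,.040,.036)])
g=cv2.cvtColor(im,cv2.COLOR_RGB2GRAY);print(g[205:275:2,345].tolist())
E
```

```text
clock: 8.15
position: [0.6274, 0.1769, 0.049]
ee_rot: [0.001, 0.227, 0.974, 0.0]
contact_force: [-1.1, 0.7, -0.7]
width: 0.0001
gripper_force: 0.6
clock: 8.45
position: [0.6318, 0.1747, 0.049]
ee_rot: [-0.0, 0.227, 0.974, 0.0]
contact_force: [-7.8, 3.8, 1.8]
width: 0.0001
gripper_force: 4.1
0.038617366362240134 0.00017968401459416902 [-3.97597989  0.38969353  0.24794166]
front edge px if at .044/.040/.036 [array([359. , 254.2]), array([359.3, 247.9]), array([359.6, 241.4])]
[83, 82, 82, 83, 76, 62, 64, 63, 64, 63, 65, 65, 63, 64, 64, 65, 63, 63, 64, 65, 66, 65, 26, 27, 27, 29, 28, 30, 29, 33, 27, 26, 28, 29, 27]
```

```bash
python3 -m inch '[{"claw":-1,"travel":[0.007,-0.0035,0],"turn":0},{"claw":-1,"travel":[0.014,-0.007,0],"turn":0},{"claw":-1,"travel":[0.014,-0.007,0],"turn":0}]'
python3 -m inch '[{"claw":-1,"travel":[0.007,-0.0035,0],"turn":0},{"claw":-1,"travel":[0.014,-0.007,0],"turn":0},{"claw":-1,"travel":[0.014,-0.007,0],"turn":0}]'
```

```text
clock: 8.8
position: [0.6317, 0.1748, 0.049]
ee_rot: [-0.003, 0.228, 0.974, 0.001]
contact_force: [-9.1, 4.0, 2.3]
width: -0.0001
gripper_force: 4.8
clock: 9.1
position: [0.6315, 0.1748, 0.049]
ee_rot: [-0.006, 0.228, 0.974, 0.001]
contact_force: [-13.0, 7.0, 6.4]
width: -0.0001
gripper_force: 7.8
```

The arm has stalled at 13–15 N, so this is the end stop and the cover is open. I'll retreat, lift and measure the handles.

```bash
python3 -m inch '[{"claw":-1,"travel":[-0.07,0.035,0],"turn":0},{"claw":-1,"travel":[-0.15,0.072,0],"turn":0},{"claw":-1,"travel":[-0.22,0.107,0.1],"turn":0},{"claw":-1,"travel":[-0.29,0.14,0.2],"turn":0},{"claw":-1,"travel":[-0.29,0.14,0.2],"turn":0}]'
python3 -m inch '[{"claw":-1,"travel":[0,0,0],"turn":0}]'
python3 - <<'E'
from h import *
c=cam("wrist");im=imaging.get_image("wrist");s=get_state()
O=np.array([.597,.1917,0]);a=np.radians(-26.2);ex=np.array([np.cos(a),np.sin(a),0]);ey=np.array([-ex[1],ex[0],0])
print((s["position"]-O)@ex,(s["position"]-O)@ey,s["contact_force"])
w=lambda x,y,z:O+ex*x+ey*y+[0,0,z]
for n,p in dict(ax=(.024,.04,.05),d0=(-.012,.04,.052),pax=(.024,-.036,.05),edge=(.044,0,.0625),tip=(0,0,0)).items():print(n,proj(c,w(*p))[0].round(0))
v=im[:,:,::-1].copy();cv2.imwrite("pics/w7.png",v)
E
```

```text
clock: 9.6
position: [0.5813, 0.2009, 0.0924]
ee_rot: [0.004, 0.227, 0.974, 0.002]
contact_force: [0.6, -0.1, 1.3]
width: -0.0002
gripper_force: 0.0
clock: 9.7
position: [0.5811, 0.1997, 0.0898]
ee_rot: [0.002, 0.227, 0.974, 0.001]
contact_force: [0.0, -0.1, 0.3]
width: -0.0002
gripper_force: 0.0
-0.01806928533966606 -0.00030679832641516275 [-0.60935317 -0.28190608 -1.08739115]
ax [375. 259.]
d0 [378. 217.]
pax [276. 260.]
edge [323. 292.]
tip [322. 206.]
```

View pics/w7.png

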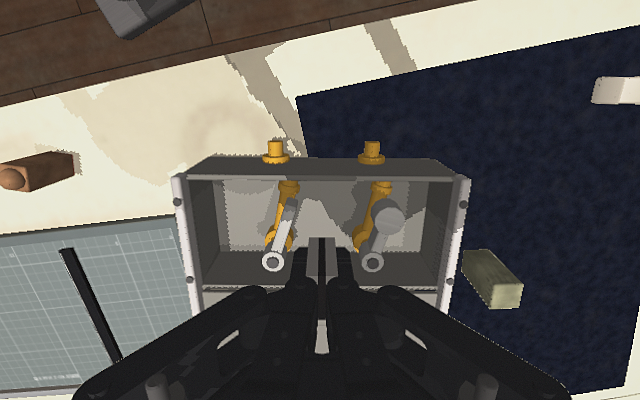

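Disc top at (389,216), axis at (372,262), so θ ≈ 0.2. The plain bar runs from (272,262) to about (292,203). Next I'll lower the closed tip into the gap between the two handles.

```bash
python3 -m inch '[{"claw":-1,"travel":[0.036,0.04,0],"turn":0},{"claw":-1,"travel":[0.036,0.04,-0.1],"turn":0},{"claw":-1,"travel":[0.036,0.04,-0.2],"turn":0},{"claw":-1,"travel":[0.036,0.04,-0.28],"turn":0},{"claw":-1,"travel":[0.036,0.04,-0.28],"turn":0}]'
python3 -m inch '[{"claw":-1,"travel":[0,0,-0.035],"turn":0},{"claw":-1,"travel":[0,0,-0.07],"turn":0},{"claw":-1,"travel":[0,0,-0.07],"turn":0}]'
cat >> h.py <<'E'
O=np.array([.597,.1917,0]);a=np.radians(-26.2);ex=np.array([np.cos(a),np.sin(a),0]);ey=np.array([-ex[1],ex[0],0])
def st(*targets):
    s=get_state();d=s["position"]-O;print("box mm",(np.array([d@ex,d@ey,d[2]])*1e3).round(1),"F box",np.round([s["contact_force"]@ex,s["contact_force"]@ey,s["contact_force"][2]],1))
    for t in targets:print(t,"units from measured",((O+ex*t[0]/1e3+ey*t[1]/1e3-s["position"])/.2).round(3)[:2])
E
python3 -c "
from h import *
st((-15,14),(-14.5,24),(-16.8,36),(-16.2,48))"
```

```text
clock: 10.25
position: [0.5855, 0.2073, 0.0295]
ee_rot: [-0.003, 0.228, 0.974, -0.001]
contact_force: [-1.2, -0.2, -1.4]
width: -0.0001
gripper_force: 0.0
clock: 10.55
position: [0.5865, 0.2076, 0.0184]
ee_rot: [-0.0, 0.227, 0.974, -0.0]
contact_force: [-0.3, 0.2, 0.4]
width: 0.0006
gripper_force: 0.0
box mm [-16.4   9.6  18.4] F box [-0.3  0.1  0.4]
(-15, 14) units from measured [0.016 0.016]
(-14.5, 24) units from measured [0.04 0.06]
(-16.8, 36) units from measured [0.056 0.119]
(-16.2, 48) units from measured [0.086 0.172]
```

```bash
python3 -m inch '[{"claw":-1,"travel":[0.013,0.02,0],"turn":0},{"claw":-1,"travel":[0.026,0.04,0],"turn":0},{"claw":-1,"travel":[0.04,0.06,0],"turn":0},{"claw":-1,"travel":[0.045,0.078,0],"turn":0},{"claw":-1,"travel":[0.05,0.097,0],"turn":0}]'
python3 -c "
from h import *
st((-16.8,36),(-16.8,42),(-16.2,48))"
```

```text
clock: 11.05
position: [0.5971, 0.2266, 0.0193]
ee_rot: [0.0, 0.227, 0.974, -0.001]
contact_force: [-0.2, -4.8, -0.0]
width: -0.0
gripper_force: 1.4
box mm [-15.3  31.3  19.3] F box [ 1.9 -4.4 -0. ]
(-16.8, 36) units from measured [0.003 0.024]
(-16.8, 42) units from measured [0.017 0.051]
(-16.2, 48) units from measured [0.033 0.077]
```

```bash
python3 -m inch '[{"claw":-1,"travel":[0.002,0.018,0],"turn":0},{"claw":-1,"travel":[0.009,0.033,0],"turn":0},{"claw":-1,"travel":[0.017,0.048,0],"turn":0},{"claw":-1,"travel":[0.025,0.062,0],"turn":0},{"claw":-1,"travel":[0.033,0.077,0],"turn":0}]'
python3 -c "
from h import *
st((-14.5,54),(-11.9,60),(-8.5,65),(-5.8,68.2))"
```

```text
clock: 11.55
position: [0.6029, 0.243, 0.0188]
ee_rot: [-0.001, 0.227, 0.974, 0.0]
contact_force: [-1.6, -0.8, -0.5]
width: -0.0
gripper_force: 0.8
box mm [-17.3  48.6  18.8] F box [-1.1 -1.4 -0.5]
(-14.5, 54) units from measured [0.025 0.018]
(-11.9, 60) units from measured [0.05  0.039]
(-8.5, 65) units from measured [0.076 0.054]
(-5.8, 68.2) units from measured [0.095 0.062]
```

```bash
python3 -m inch '[{"claw":-1,"travel":[0.015,0.01,0],"turn":0},{"claw":-1,"travel":[0.03,0.022,0],"turn":0},{"claw":-1,"travel":[0.05,0.039,0],"turn":0},{"claw":-1,"travel":[0.073,0.052,0],"turn":0},{"claw":-1,"travel":[0.095,0.062,0],"turn":0}]'
python3 -c "
from h import *
st((-5.8,68),(-3,69),(-1,70),(1,70))"
```

```text
clock: 12.05
position: [0.6227, 0.2554, 0.0189]
ee_rot: [-0.0, 0.227, 0.974, 0.0]
contact_force: [-2.5, -0.4, -0.7]
width: 0.0001
gripper_force: 1.0
box mm [-5.1 68.5 18.9] F box [-2.1 -1.4 -0.7]
(-5.8, 68) units from measured [-0.004 -0.001]
(-3, 69) units from measured [ 0.011 -0.002]
(-1, 70) units from measured [ 0.022 -0.002]
(1, 70) units from measured [ 0.031 -0.007]
```

```bash
python3 -m inch '[{"claw":-1,"travel":[0.01,-0.002,0],"turn":0},{"claw":-1,"travel":[0.018,-0.003,0],"turn":0},{"claw":-1,"travel":[0.026,-0.004,0],"turn":0},{"claw":-1,"travel":[0.026,-0.004,0],"turn":0}]'
python3 -c "
from h import *
st()"
python3 -m inch '[{"claw":-1,"travel":[-0.03,0.015,0],"turn":0},{"claw":-1,"travel":[-0.07,0,0],"turn":0},{"claw":-1,"travel":[-0.1,-0.03,0.15],"turn":0},{"claw":-1,"travel":[-0.13,-0.06,0.3],"turn":0},{"claw":-1,"travel":[-0.13,-0.06,0.35],"turn":0}]'
python3 -m inch '[{"claw":-1,"travel":[0,0,0],"turn":0}]'
python3 - <<'E'
from h import *
c=cam("wrist");im=imaging.get_image("wrist");st()
w=lambda x,y,z:O+ex*x/1e3+ey*y/1e3+[0,0,z/1e3]
A=w(24,40,52)
for th in(1.2,1.4,1.57):print(th,proj(c,w(24-36*np.cos(th),40+36*np.sin(th),52))[0].round(1))
print("ax",proj(c,A)[0].round(1),proj(c,w(24,-36,50))[0].round(1))
cv2.imwrite("pics/w8.png",cv2.resize(im[110:350,220:540,::-1],None,fx=2.4,fy=2.4,interpolation=cv2.INTER_CUBIC))
E
```

```text
clock: 12.45
position: [0.628, 0.255, 0.0192]
ee_rot: [0.0, 0.227, 0.974, 0.001]
contact_force: [-1.6, 3.4, -0.1]
width: -0.0004
gripper_force: 1.6
box mm [-0.1 70.5 19.2] F box [-2.9  2.4 -0.1]
clock: 12.95
position: [0.6024, 0.2412, 0.0925]
ee_rot: [0.003, 0.227, 0.974, 0.001]
contact_force: [0.3, -0.1, -0.2]
width: 0.0001
gripper_force: 0.0
clock: 13.05
position: [0.6029, 0.242, 0.0913]
ee_rot: [0.002, 0.227, 0.974, 0.001]
contact_force: [-0.0, -0.2, -0.3]
width: 0.0002
gripper_force: 0.0
box mm [-17.7  47.2  89.7] F box [ 0.3  0.5 -0.1]
1.2 [357.4 243.6]
1.4 [359.6 251.8]
1.57 [360.  258.8]
ax [312.8 259. ] [214.2 257.7]
```

View pics/w8.png

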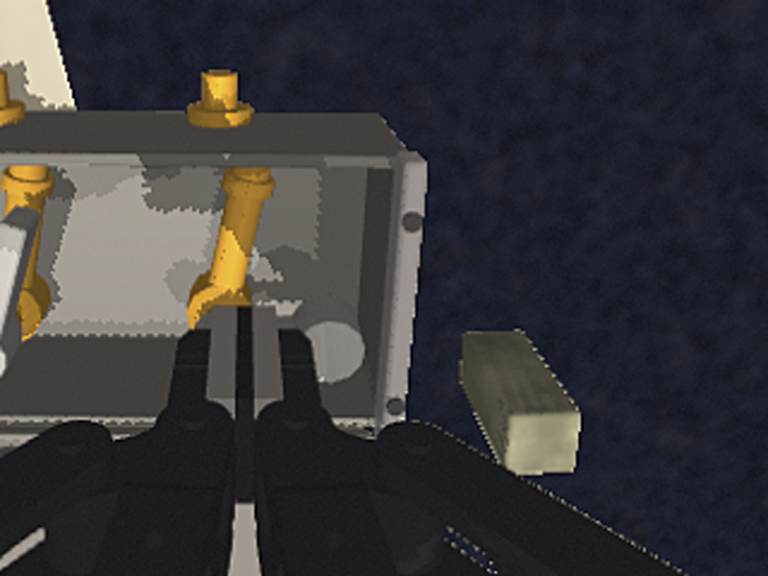

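The disc now lies to the box's left of its axis, with its top centre at full-image (359,256), so θ ≈ 1.43–1.5, slightly short. I'll move the tool aside and measure the axis and disc in one view.

```bash
python3 -m inch '[{"claw":-1,"travel":[-0.05,-0.1,0],"turn":0},{"claw":-1,"travel":[-0.104,-0.211,0],"turn":0},{"claw":-1,"travel":[-0.104,-0.211,0],"turn":0},{"claw":-1,"travel":[-0.104,-0.211,0],"turn":0}]'
python3 - <<'E'
from h import *
c=cam("wrist");im=imaging.get_image("wrist");np.save("w9.npy",im);st()
w=lambda x,y,z:O+ex*x/1e3+ey*y/1e3+[0,0,z/1e3]
for n,p in dict(ax=(24,40,50),d=(24,76,52)).items():print(n,proj(c,w(*p))[0].round(1))
g=cv2.cvtColor(im,cv2.COLOR_RGB2GRAY)
for n,(x0,x1,r0,r1) in dict(ax=(355,400,8,13),disc=(395,455,11,19)).items():
    r=cv2.resize(g[230:295,x0:x1],None,fx=4,fy=4,interpolation=cv2.INTER_CUBIC)
    h=cv2.HoughCircles(r,cv2.HOUGH_GRADIENT,1.5,10,param1=80,param2=18,minRadius=4*r0,maxRadius=4*r1)
    if h is not None:
        for q in h[0][:4]:
            uv=(x0+q[0]/4,230+q[1]/4);P=on(c,uv,.052)-O;print(n,np.round(uv,1),"r",q[2]/4,"box",(P@ex*1e3).round(1),(P@ey*1e3).round(1))
# bright top blob of disc
m=cv2.inRange(g[225:290,395:450],120,200);k,l,stt,ce=cv2.connectedComponentsWithStats(m)
for i in range(1,k):
    if stt[i,4]>60:print(stt[i],ce[i]+[395,225])
E
```

```text
clock: 13.5
position: [0.5802, 0.1997, 0.0876]
ee_rot: [-0.001, 0.228, 0.974, -0.0]
contact_force: [-0.1, -0.4, 0.2]
width: -0.0
gripper_force: 0.0
box mm [-18.3   0.4  87.9] F box [-0.  -0.3  0.3]
ax [376.2 262.3]
d [424.3 263.5]
ax [372.1 265.4] r 9.3875 box 25.5 36.6
ax [374.7 265.1] r 9.8375 box 25.2 38.6
ax [373.2 262.1] r 12.7625 box 22.6 37.3
ax [375.1 268.1] r 12.7625 box 27.8 39.0
disc [420.7 257.2] r 16.625 box 18.5 72.7
disc [424.4 260.2] r 11.7125 box 21.1 75.8
disc [421.4 260.2] r 14.8625 box 21.1 73.5
disc [422.9 265.1] r 16.2125 box 25.4 75.1
```

Axis at about box (25.4, 37.5), disc at about (21.1, 73.5), so θ ≈ 1.45. It needs about 4 mm more. I'll re-enter in front of the disc and finish.

```bash
python3 -m inch '[{"claw":-1,"travel":[0.07,0.15,0],"turn":0},{"claw":-1,"travel":[0.146,0.316,0],"turn":0},{"claw":-1,"travel":[0.146,0.316,-0.1],"turn":0},{"claw":-1,"travel":[0.146,0.316,-0.22],"turn":0},{"claw":-1,"travel":[0.146,0.316,-0.34],"turn":0}]'
python3 -m inch '[{"claw":-1,"travel":[0,0,0],"turn":0},{"claw":-1,"travel":[0,0,0],"turn":0}]'
python3 -c "
from h import *
st((-5,70),(0,70),(4.2,70))"
```

```text
clock: 14.05
position: [0.6105, 0.2647, 0.0197]
ee_rot: [0.0, 0.227, 0.974, 0.0]
contact_force: [0.3, -0.4, 0.5]
width: -0.0004
gripper_force: 0.0
clock: 14.25
position: [0.6099, 0.2637, 0.0204]
ee_rot: [-0.0, 0.227, 0.974, -0.0]
contact_force: [-0.1, -0.2, 1.0]
width: 0.0001
gripper_force: 0.0
box mm [-20.2  70.3  20.4] F box [-0.  -0.2  1. ]
(-5, 70) units from measured [ 0.067 -0.035]
(0, 70) units from measured [ 0.09  -0.046]
(4.2, 70) units from measured [ 0.109 -0.055]
```

```bash
python3 -m inch '[{"claw":-1,"travel":[0.035,-0.018,0],"turn":0},{"claw":-1,"travel":[0.067,-0.035,0],"turn":0},{"claw":-1,"travel":[0.09,-0.046,0],"turn":0},{"claw":-1,"travel":[0.1,-0.051,0],"turn":0},{"claw":-1,"travel":[0.11,-0.056,0],"turn":0}]'
python3 -m inch '[{"claw":-1,"travel":[0,0,0],"turn":0}]'
python3 -c "
from h import *
st()"
python3 -m inch '[{"claw":-1,"travel":[-0.06,0.03,0],"turn":0},{"claw":-1,"travel":[-0.11,0.055,0.05],"turn":0},{"claw":-1,"travel":[-0.11,0.055,0.2],"turn":0},{"claw":-1,"travel":[-0.18,-0.1,0.35],"turn":0},{"claw":-1,"travel":[-0.257,-0.26,0.35],"turn":0}]'
python3 -m inch '[{"claw":-1,"travel":[0,0,0],"turn":0},{"claw":-1,"travel":[0,0,0],"turn":0}]'
python3 - <<'E'
from h import *
c=cam("wrist");im=imaging.get_image("wrist");np.save("w10.npy",im);st()
g=cv2.cvtColor(im,cv2.COLOR_RGB2GRAY)
for n,(x0,x1,r0,r1) in dict(ax=(355,400,8,11),disc=(395,455,13,17)).items():
    r=cv2.resize(g[230:300,x0:x1],None,fx=4,fy=4,interpolation=cv2.INTER_CUBIC)
    h=cv2.HoughCircles(r,cv2.HOUGH_GRADIENT,1.5,10,param1=80,param2=18,minRadius=4*r0,maxRadius=4*r1)
    if h is not None:
        for q in h[0][:4]:
            uv=(x0+q[0]/4,230+q[1]/4);P=on(c,uv,.052)-O;print(n,np.round(uv,1),"r",q[2]/4,"box",(P@ex*1e3).round(1),(P@ey*1e3).round(1))
E
```

```text
clock: 14.75
position: [0.632, 0.2524, 0.0216]
ee_rot: [-0.0, 0.228, 0.974, 0.001]
contact_force: [-1.4, 3.3, 2.1]
width: 0.0002
gripper_force: 1.5
clock: 14.85
position: [0.6321, 0.2519, 0.0213]
ee_rot: [0.0, 0.227, 0.974, 0.0]
contact_force: [-0.6, 0.8, 0.3]
width: 0.0
gripper_force: 0.7
box mm [ 5.  69.5 21.3] F box [-0.9  0.5  0.3]
clock: 15.35
position: [0.5829, 0.2009, 0.0959]
ee_rot: [0.005, 0.226, 0.974, 0.002]
contact_force: [0.9, -0.7, -0.0]
width: -0.0003
gripper_force: 0.0
clock: 15.55
position: [0.5797, 0.1997, 0.0918]
ee_rot: [0.0, 0.228, 0.974, 0.0]
contact_force: [-0.1, 0.4, -0.2]
width: -0.0001
gripper_force: 0.0
box mm [-18.8   0.4  91.5] F box [-0.4  1.   0. ]
ax [371.3 262.8] r 9.05 box 25.6 36.7
ax [375.1 262.4] r 9.125 box 25.3 39.6
ax [373.2 260.2] r 8.6375 box 23.3 38.0
ax [390.4 294.3] r 9.5375 box 54.8 53.6
disc [420.3 267.3] r 15.1375 box 29.8 74.9
disc [419.2 264.7] r 13.4125 box 27.4 73.8
disc [418.8 262.1] r 14.725 box 25.1 73.3
disc [431.6 275.9] r 15.1375 box 37.7 84.6
```

```bash
python3 - <<'E'
from h import *
c=cam("wrist")
im=np.load("w10.npy")
g=cv2.cvtColor(im,cv2.COLOR_RGB2GRAY)
print(g[262,405:440].tolist())
for seed in((420,262),(418,268),(373,256)):
  for t in(3,5):
    f=g.copy();mk=np.zeros((402,642),np.uint8)
    n,_,_,r=cv2.floodFill(f,mk,seed,255,t,t,4)
    ct=max(cv2.findContours(mk[1:-1,1:-1],cv2.RETR_EXTERNAL,cv2.CHAIN_APPROX_NONE)[0],key=len)
    (u,v),R_=cv2.minEnclosingCircle(ct);P=on(c,(u,v),.052)-O
    print(seed,t,n,r,(round(u,1),round(v,1),round(R_,1)),(P@ex*1e3).round(1),(P@ey*1e3).round(1))
t=imaging.get_image("top");ct=cam("top")
# plate rear edge & overall cover check in wrist: front edge of cover
col=g[250:330,410].astype(int);print(col.tolist())
print([proj(c,O+ex*x+ey*.06+[0,0,.0625])[0].round(0) for x in(.044,.034)])
E
```

```text
[105, 196, 207, 202, 200, 201, 204, 203, 202, 204, 207, 211, 212, 209, 204, 204, 204, 206, 205, 208, 209, 206, 204, 205, 205, 209, 211, 214, 151, 41, 60, 63, 61, 61, 61]
(420, 262) 3 438 (408, 253, 25, 22) (419.6, 264.5, 12.9) 27.3 74.8
(420, 262) 5 468 (406, 253, 27, 22) (418.9, 263.7, 13.3) 26.5 74.2
(418, 268) 3 438 (408, 253, 25, 22) (419.6, 264.5, 12.9) 27.3 74.8
(418, 268) 5 468 (406, 253, 27, 22) (418.9, 263.7, 13.3) 26.5 74.2
(373, 256) 3 159 (363, 253, 21, 19) (373.0, 262.0, 10.4) 24.8 38.7
(373, 256) 5 214 (363, 253, 32, 19) (378.5, 262.0, 15.8) 24.8 42.9
[87, 87, 81, 75, 68, 121, 185, 211, 206, 203, 201, 202, 201, 202, 204, 202, 202, 203, 203, 202, 202, 200, 204, 212, 181, 64, 55, 64, 64, 64, 64, 64, 65, 63, 61, 63, 138, 170, 139, 72, 81, 64, 58, 28, 26, 26, 27, 28, 28, 28, 25, 31, 28, 28, 29, 26, 27, 27, 27, 28, 27, 30, 26, 27, 29, 28, 27, 28, 30, 28, 29, 30, 33, 31, 31, 29, 33, 34, 32, 29]
[array([402., 291.]), array([403., 280.])]
```

```bash
python3 -m inch '[{"claw":-1,"travel":[0,0,0.2],"turn":0},{"claw":-1,"travel":[0,0,0.4],"turn":0},{"claw":-1,"travel":[0,0,0.4],"turn":0},{"claw":-1,"travel":[0,0,0.4],"turn":0}]'
python3 -c "
from rig import ticket
print(ticket.sign_off())"
```

```text
clock: 16.05
position: [0.5813, 0.201, 0.1717]
ee_rot: [0.001, 0.227, 0.974, 0.001]
contact_force: [0.6, 0.1, -0.9]
width: 0.0001
gripper_force: 0.0
the job is handed in; nothing more can be done
None
```

The job is handed in at about 16 s: the cover is pushed back to its end stop and the disc handle is turned to about 1.6 rad by camera estimate (shut is 1.57). I never pushed the plain handle or the things round the box, but I did not re-measure them at the end.

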